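# Lever open the pencil tin with the letter opener

## Robot

A 6-joint arm with a two-finger parallel gripper is mounted at the origin on the work surface. World frame = base frame: x ahead of the robot, y to its left, z up, the work surface at z = 0. Lengths are in mm, angles in rad, forces in N, time in s.
With the tool pointing down it reaches from about 400 to 925 mm from the base axis. Payload 12.5 kg.
Tool frame: the origin (TCP) lies midway between the tips of the shut fingers; the grasp point (between the pads) lies env.grip_depth behind it (env.grip_depth is the distance from the TCP to the grasp point, in mm); z points along the fingers, y is the line along which they close (so a half turn about z gives the same grasp; the last joint's range is limited). The gripper opens to 95 mm and grips with 3 to 60 N. Pads are 20 mm wide; open, the fingers measure 119 mm over their backs; the gripper's body (75 mm by 180 mm) begins 59 mm behind the grasp point.
Start: joints at [-1.327, 0.491, 1.559, -0, 1.092, -0.106], TCP at [214.217, -587.161, 214.661] pointing down, gripper open.
Joint ranges: [-3.1, 3.1], [-0.84, 2.19], [0.05, 2.79], [-1.13, 4.28], [0.06, 2.93], [-2.69, 2.69]. Speed limits (rad/s): [2.22, 2.22, 2.79, 3.14, 3.14, 3.14].

## Interface

Orientations are given as a 3x3 rotation matrix whose columns are the frame's x, y, z axes.
In Python, from bench import env gives the robot as it stands. The module is installed in compiled form; this text tells all that it offers.
- The arm moves only by the tool step_arm, never from a script. Its argument "targets" is a list of rows, each a list of 2 entries, a list of its own where there are three numbers: the shift along the tool's x, y, z in m, then the turn, a rotation vector about the tool's x, y, z in rad. In form: [[[x, y, z], [wx, wy, wz]], ...]. A call has 1 to 8 rows; each row shifts and turns the commanded pose from where the row before left it, along the tool's axes as they then stand; what a row does not reach is not made up. A row lasts 1/10 s, in which the tool goes at most 50 mm and 8.59 degrees, less where a joint would pass 70% of its speed; a pose out of reach is approached as far as the arm can. A call is refused whole if a number of a shift passes 0.05 or a number of a turn 0.15, either way. A call with a gripper value outside its range is refused whole. "fingers" is the closure in counts, from 0 (fully open) to 255 (shut), set as the call begins (left out, the last holds). The fingers move at their own pace and stop on an object; "squeeze" is the grip in N (left out, the last holds). Time passes only in rows, so rows that do not move let the fingers close. It gives the time, the measured TCP pose, the force, the opening and the grip force at its end, in the units of the state.
- env.get_obs(): the state, without advancing time (a new reading comes with each control period).
- env.read_camera(name): name is "scene" or "top" or "wrist"; returns the picture (384x512x3 uint8, blue, green, red); there is no depth.
- env.get_calibration(name): a dict with "mtx" (3x3 intrinsics, pixels), "cam_to_world" (4x4, takes a point from camera to world coordinates); the wrist camera has in their place "mount" (4x4, takes a point from camera to tool coordinates, whose origin is the TCP and whose axes are the flange's). Camera axes: x right, y down, z forward; pixel columns grow to the right and rows downward; lengths in mm; the calibration is good to about 2 mm. A picture is of the moment at which its call begins: read the wrist's pose just before it. get_calibration takes no time and is no camera call.
- env.job_done(): hands the job in; it is judged then, once.
The state is a dict: "time_s": time; "joint_pos": joint angles; "dq": joint speeds; "joint_efforts": joint torques, N m; "eef_pos": TCP position; "tcp_rot": TCP orientation; "force": force on the tool from outside, world axes, zero at the start; "ft_torque": the same for the moment, N m; "grip_width": finger opening in mm; "grip_force": force on a finger pad.
Only numpy, scipy, OpenCV 4.12 (cv2) and the standard library are available. Lean on these libraries where they do the work, as an engineer would, in place of code of your own. Each camera call takes 0.05 s, during which the arm holds its last target. There are 200 camera calls.

## Task

Pick up the wooden-handled letter opener, slide its blade into the groove under the front edge of the lid of the wider of the two steel tins, and lever the lid up until it stands about half-way open (some 45 degrees). Then lay the letter opener flat on the desk again and let go. Do not touch that tin with the gripper, and leave the narrower tin shut.

Things in the scene. Friction and masses are not known exactly. Their poses are not given: they have to be found in the camera images.
- tin: Pencil tin, the wider one: grey steel, 85 mm deep (x), 170 wide (y), 51 high, stuck to the desk. Origin: centre of underside; x points from its front (facing the robot within 0.3 rad) to its back, z up. Along the whole front, right under the lid, runs a groove open to the front, 29 to 45 mm above the desk, x = -42.5 to -24.5 mm, for the level blade. The wall behind it ends at the lid.
- tin_lid (a joint): Angle of the pencil tin's lid in rad: 0 shut, growing as its front edge rises, at most 1.9. The lid is a flat 6 mm plate over the whole tin (underside 45 mm above the desk, front edge at tin x = -42.5 mm), hinged at tin x = +42.5 mm, 45 mm up. The hinge is stiff: the lid stays where it is left; 1 to 1.5 N at the front edge lifts it.
- opener_grip (a point): Letter opener, loose on the desk, 90 g: straight dark wooden handle 100 x 18 x 24 mm high, flat steel blade 16 mm wide, 3 thick. Point: where to grip, near its balance, half-way up the handle, 12 mm above the desk. x points to the blade's tip (away from the robot within 0.4 rad), z up. Handle from x = -70 to +30 mm, blade on to its tip at +100 mm, level with this point.
- small_tin_lid (a joint): Angle in rad of the lid of the narrower tin beside it (85 mm deep, 100 wide, 51 high, same make, groove and lid), which must stay shut (0).

How it is judged (in metres and radians):
On the way:
1. the letter opener's blade has lifted the pencil tin's lid (value of joint tin_lid above 0.15 rad and contact force between opener and tin above 0.2 N), for 0.1 s.
At the end, for the whole second after the job is handed in: the pencil tin's lid stands open by at least 0.5 rad (29 degrees), the narrower tin is shut (under 0.08 rad), and the letter opener lies flat on the desk (grip point below 20 mm, within 0.2 rad of level), released and at rest (value of joint tin_lid above 0.5 rad and value of joint small_tin_lid below 0.08 rad and height (world z) of opener_grip below 0.02 m and angle between opener_grip's own z axis and vertical below 0.2 rad and linear speed of opener below 0.02 m/s); the robot touches nothing.
It fails at once if the gripper or the arm touches the pencil tin (contact force between any of the fingers, the arm and tin above 2 N).
It fails at once if the narrower tin is opened (value of joint small_tin_lid above 0.15 rad).
It also fails if it takes over 54 s, if anything falls off the work surface, if the arm or the gripper's body presses on something with over 40 N, if the wrist force passes 120 N, or if a joint passes its speed limit or range.

## Working session

There is one attempt and no reset: what is moved stays moved. The work goes in short steps, Python scripts to look and compute and a tool call to move; the robot and the scene stay as the last step left them, time stands still between calls to the robot, and variables do not carry over. Pictures are saved under pics/ and viewed, at most 10 in all, crops included, and the job is handed in when it is done.

Besides the shell and the picture viewer there is one more tool, called as name([rows], argument=value, ...), one row to a line, values as JSON. step_arm: Moves the arm, as the interface text tells. Its arguments: {"type":"object","properties":{"targets":{"type":"array"},"fingers":{"type":"number"},"squeeze":{"type":"number"}},"required":["targets"]}

```bash
mkdir -p pics; cat > h.py <<'E'
import numpy as np, cv2
from bench import env
def ray(cam,uv,z):
    c=env.get_calibration(cam); M=c["cam_to_world"] if cam!="wrist" else None
    if cam=="wrist":
        o=env.get_obs(); T=np.eye(4);T[:3,:3]=o["tcp_rot"];T[:3,3]=o["eef_pos"]; M=T@np.array(c["mount"])
    M=np.array(M); d=M[:3,:3]@np.linalg.inv(np.array(c["mtx"]))@np.array([uv[0],uv[1],1.])
    p=M[:3,3]; return p+d*(z-p[2])/d[2]
E
python3 - <<'E'
from h import *
a=env.read_camera("top");b=env.read_camera("scene")
cv2.imwrite("pics/t0.png",a);cv2.imwrite("pics/s0.png",b)
o=env.get_obs();print(o["time_s"],o["eef_pos"],o["tcp_rot"],o["grip_width"],env.grip_depth)
for n in("top","scene","wrist"):print(n,env.get_calibration(n))
E
```

```text
0.1 [ 214.13618922 -586.96783559  214.12895074] [[ 9.39459663e-01  3.42659427e-01 -2.40461292e-04]
 [ 3.42659501e-01 -9.39459227e-01  9.10095027e-04]
 [ 8.59490609e-05 -9.37393914e-04 -9.99999557e-01]] 95.23635483745544 18.8
top {'mtx': array([[496.18285618,   0.        , 256.13331957],
       [  0.        , 496.18285618, 192.44775396],
       [  0.        ,   0.        ,   1.        ]]), 'cam_to_world': array([[ 1.34071177e-02, -9.97707678e-01,  6.63297751e-02,
         4.63342591e+02],
       [-9.99606321e-01, -1.17384280e-02,  2.54835769e-02,
        -1.05341025e+01],
       [-2.46465530e-02, -6.66453237e-02, -9.97472279e-01,
         1.19726347e+03],
       [ 0.00000000e+00,  0.00000000e+00,  0.00000000e+00,
         1.00000000e+00]])}
scene {'mtx': array([[417.17787479,   0.        , 253.39895177],
       [  0.        , 417.17787479, 191.16444887],
       [  0.        ,   0.        ,   1.        ]]), 'cam_to_world': array([[ 8.00771736e-01,  4.71659715e-01, -3.69190657e-01,
         9.66100987e+02],
       [ 5.98928705e-01, -6.23320109e-01,  5.02748892e-01,
        -5.31606813e+02],
       [ 7.00243892e-03, -6.23705985e-01, -7.81627667e-01,
         8.92764537e+02],
       [ 0.00000000e+00,  0.00000000e+00,  0.00000000e+00,
         1.00000000e+00]])}
wrist {'mtx': array([[273.59217434,   0.        , 258.4478234 ],
       [  0.        , 273.59217434, 190.28170093],
       [  0.        ,   0.        ,   1.        ]]), 'mount': array([[ 1.96807742e-04, -9.56245122e-01, -2.92566622e-01,
         8.24318045e+01],
       [ 9.99999566e-01, -7.83353143e-05,  9.28730066e-04,
         6.37988581e-01],
       [-9.11011894e-04, -2.92566678e-01,  9.56244691e-01,
        -1.69996233e+02],
       [ 0.00000000e+00,  0.00000000e+00,  0.00000000e+00,
         1.00000000e+00]])}
```

View pics/t0.png

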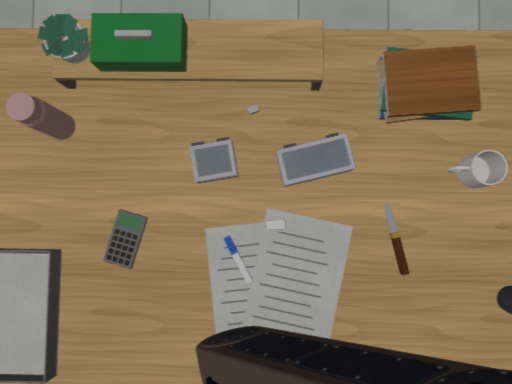

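View pics/s0.png

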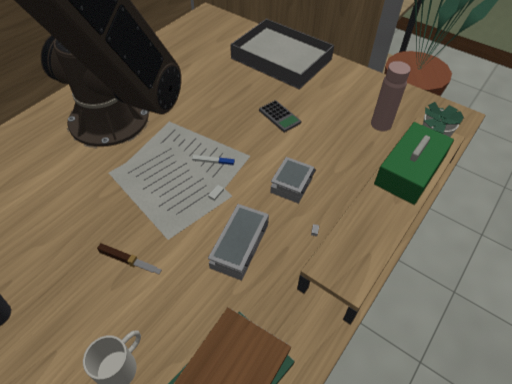

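The top view shows the opener, with its handle end at about (404,273) and its tip at (389,205). The wide tin is centred near (316,160) and the narrow one near (213,160). Next I'll measure them with masks.

```bash
cat > m.py <<'E'
from h import *
def boxw(img,cam,roi,cond,z):
    x0,y0,x1,y1=roi; s=img[y0:y1,x0:x1].astype(int); m=cond(s).astype(np.uint8)
    n,l,st,_=cv2.connectedComponentsWithStats(m); k=1+np.argmax(st[1:,4]); p=np.argwhere(l==k)[:,::-1]+[x0,y0]
    h=cv2.convexHull(p.astype(np.float32))[:,0]
    w=np.array([ray(cam,q,z)[:2] for q in h],np.float32)
    r=cv2.minAreaRect(w); return r,cv2.boxPoints(r),len(p)
sat=lambda s:s.max(2)-s.min(2)
E
python3 - <<'E'
from m import *
a=cv2.imread("pics/t0.png")
f=lambda s:(sat(s)<30)&(s.max(2)>90)
for n,roi in(("tin",(265,125,365,195)),("small",(180,130,246,192))):
    print(n,boxw(a,"top",roi,f,51))
print("handle",boxw(a,"top",(375,225,420,285),lambda s:s.max(2)<110,24))
print("blade",boxw(a,"top",(375,195,405,240),lambda s:(sat(s)<40)&(s.max(2)>90),13))
v=lambda p,z:print(p,ray("top",p,z))
v((389,205),12);v((404,273),24)
crop=cv2.resize(a[120:290,260:420],None,fx=3.5,fy=3.5,interpolation=cv2.INTER_CUBIC);cv2.imwrite("pics/c0.png",crop)
E
```

```text
tin (((618.22607421875, -117.02727508544922), (88.74867248535156, 172.3215789794922), 14.742889404296875), array([[ 553.3862  ,  -44.995575],
       [ 597.239   , -211.6439  ],
       [ 683.0659  , -189.05898 ],
       [ 639.21313 ,  -22.410645]], dtype=float32), 2771)
small (((614.311767578125, 120.52243041992188), (94.5895004272461, 101.53492736816406), 10.33543872833252), array([[558.6762  , 161.98097 ],
       [576.89264 ,  62.093517],
       [669.9473  ,  79.06389 ],
       [651.7309  , 178.95134 ]], dtype=float32), 1636)
handle (((398.3623046875, -317.74432373046875), (91.74694061279297, 21.880908966064453), 14.522629737854004), array([[ 351.2111 , -318.65677],
       [ 356.69803, -339.83853],
       [ 445.51352, -316.83188],
       [ 440.02658, -295.65012]], dtype=float32), 353)
blade (((485.5611877441406, -298.46856689453125), (69.0619125366211, 17.761348724365234), 13.796074867248535), array([[ 449.9087 , -298.07858],
       [ 454.14417, -315.32755],
       [ 521.2137 , -298.85855],
       [ 516.9782 , -281.6096 ]], dtype=float32), 212)
(389, 205) [ 515.99729488 -296.29799799   12.        ]
(404, 273) [ 357.47252909 -327.4207324    24.        ]
```

View pics/c0.png

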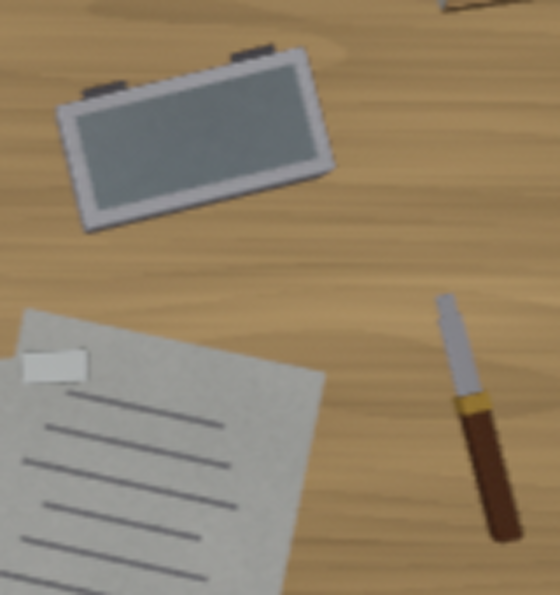

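step_arm([
  [[0, 0, 0], [0, 0, 0.106]],
  [[0.038, -0.031, 0], [0, 0, 0]],
  [[0.038, -0.031, 0], [0, 0, 0]],
  [[0.038, -0.031, 0], [0, 0, 0]],
  [[0.038, -0.031, 0], [0, 0, 0]],
  [[0.038, -0.031, 0], [0, 0, 0]],
  [[0.038, -0.031, 0], [0, 0, 0]],
  [[0.038, -0.03, 0], [0, 0, 0]],
], fingers=0, squeeze=50)

```text
time_s: 0.9
eef_pos: [421.0, -311.5, 214.6]
tcp_rot: [[0.97, 0.241, -0.0], [0.241, -0.97, 0.0], [-0.0, -0.0, -1.0]]
force: [0.7, -0.4, 0.5]
grip_width: 94.7
grip_force: 0.0
```

```bash
python3 - <<'E'
from m import *
o=env.get_obs();print(o["eef_pos"],o["dq"].round(3))
w=env.read_camera("wrist");cv2.imwrite("pics/w1.png",w)
E
```

```text
[ 420.98991057 -311.48254846  214.55830414] [ 0.921 -0.008  0.014  0.002 -0.012  0.915]
```

View pics/w1.png

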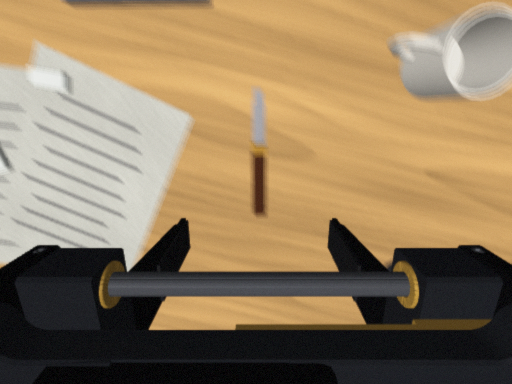

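The opener lies straight ahead of the fingers, tip at (258,88) and handle end at (260,214). The picture is motion-blurred, so I'll measure again now the arm is still.

```bash
python3 - <<'E'
from m import *
o=env.get_obs();print(o["eef_pos"],o["dq"].round(3))
w=env.read_camera("wrist");cv2.imwrite("pics/w2.png",w)
r=lambda c,roi,z:print(boxw(w,"wrist",roi,c,z))
r(lambda s:s.max(2)<110,(235,140,285,225),24)
r(lambda s:(sat(s)<45)&(s.max(2)>90),(235,70,285,150),13)
E
```

```text
[ 423.97351118 -306.80373463  214.61959546] [-0.101  0.007 -0.013 -0.014  0.003 -0.161]
(((396.3971862792969, -326.02813720703125), (85.16160583496094, 16.279401779174805), 14.295913696289062), array([[ 353.12503, -328.65497],
       [ 357.14493, -344.43024],
       [ 439.66934, -323.4013 ],
       [ 435.64944, -307.62604]], dtype=float32), 717)
(((483.83258056640625, -303.077880859375), (66.86463165283203, 14.93468952178955), 14.295904159545898), array([[ 449.59164, -304.0972 ],
       [ 453.27945, -318.56943],
       [ 518.0735 , -302.05856],
       [ 514.38574, -287.58633]], dtype=float32), 598)
```

step_arm([
  [[-0.002, 0.005, 0.02], [0, 0, 0]],
  [[0, 0, 0.03], [0, 0, 0]],
  [[0, 0, 0.03], [0, 0, 0]],
  [[0, 0, 0.02], [0, 0, 0]],
  [[0, 0, 0], [0, 0, 0]],
  [[0, 0, 0], [0, 0, 0]],
  [[0, 0, 0], [0, 0, 0]],
])

```text
time_s: 1.7
eef_pos: [419.8, -319.3, 115.7]
tcp_rot: [[0.97, 0.241, 0.001], [0.241, -0.97, -0.001], [0.001, 0.002, -1.0]]
force: [0.3, 0.3, -0.3]
grip_width: 95.0
grip_force: 0.0
```

```bash
python3 - <<'E'
from m import *
o=env.get_obs();print(o["eef_pos"],o["dq"].round(3),o["tcp_rot"])
w=env.read_camera("wrist");cv2.imwrite("pics/w3.png",w)
r=lambda c,roi,z:print(boxw(w,"wrist",roi,c,z))
r(lambda s:s.max(2)<110,(225,80,300,225),24)
r(lambda s:(sat(s)<45)&(s.max(2)>90),(225,0,300,130),13)
E
```

```text
[ 419.76025516 -319.26575601  115.73520813] [ 0.003 -0.007  0.002  0.    -0.006  0.001] [[ 9.70456231e-01  2.41274418e-01  1.16555675e-03]
 [ 2.41275843e-01 -9.70455715e-01 -1.29307930e-03]
 [ 8.19134250e-04  1.53609755e-03 -9.99998485e-01]]
(((412.4703674316406, -318.474365234375), (54.38822937011719, 16.620981216430664), 13.936777114868164), array([[ 384.0752 , -316.95825],
       [ 388.07837, -333.08997],
       [ 440.86554, -319.99048],
       [ 436.86237, -303.85876]], dtype=float32), 874)
(((498.4142761230469, -296.4498596191406), (40.23197937011719, 15.203141212463379), 14.18946647644043), array([[ 477.04865, -294.01123],
       [ 480.7754 , -308.75055],
       [ 519.7799 , -298.8885 ],
       [ 516.05316, -284.14917]], dtype=float32), 668)
```

View pics/w3.png

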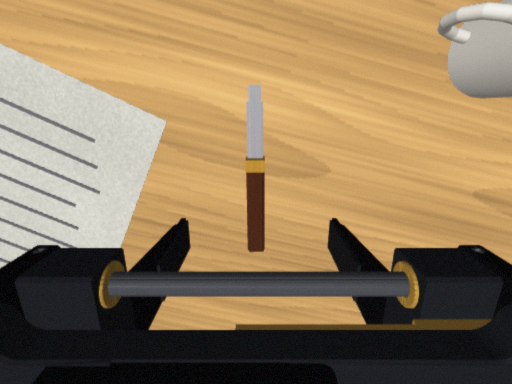

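The opener lies straight between the fingers, with its tip at (254,86) and handle end at (256,250). The fingers are about 3 mm off sideways, so I'll correct that as I descend.

step_arm([
  [[0.002, -0.003, 0.02], [0, 0, 0]],
  [[0, 0, 0.025], [0, 0, 0]],
  [[0, 0, 0.025], [0, 0, 0]],
  [[0, 0, 0.02], [0, 0, 0]],
  [[0, 0, 0.013], [0, 0, 0]],
  [[0, 0, 0.007], [0, 0, 0]],
  [[0, 0, 0], [0, 0, 0]],
  [[0, 0, 0], [0, 0, 0]],
])

```text
time_s: 2.55
eef_pos: [421.0, -315.6, 5.4]
tcp_rot: [[0.97, 0.241, 0.001], [0.241, -0.97, -0.001], [0.001, 0.001, -1.0]]
force: [0.2, -0.0, -0.8]
grip_width: 95.3
grip_force: 0.0
```

step_arm([
  [[0, 0, 0.002], [0, 0, 0]],
  [[0, 0, 0], [0, 0, 0]],
  [[0, 0, 0], [0, 0, 0]],
  [[0, 0, 0], [0, 0, 0]],
  [[0, 0, 0], [0, 0, 0]],
  [[0, 0, 0], [0, 0, 0]],
  [[0, 0, 0], [0, 0, 0]],
  [[0, 0, 0], [0, 0, 0]],
], fingers=255, squeeze=50)

```text
time_s: 3.35
eef_pos: [420.7, -315.3, 2.6]
tcp_rot: [[0.97, 0.241, -0.0], [0.241, -0.97, -0.0], [-0.0, 0.0, -1.0]]
force: [-0.7, 0.0, 0.2]
grip_width: 36.7
grip_force: 0.0
```

step_arm([
  [[0, 0, 0], [0, 0, 0]],
  [[0, 0, 0], [0, 0, 0]],
  [[0, 0, 0], [0, 0, 0]],
  [[0, 0, 0], [0, 0, 0]],
  [[0, 0, 0], [0, 0, 0]],
  [[0, 0, 0], [0, 0, 0]],
])

```text
time_s: 3.95
eef_pos: [420.7, -315.3, 2.6]
tcp_rot: [[0.97, 0.241, 0.0], [0.241, -0.97, -0.0], [0.0, 0.0, -1.0]]
force: [-0.7, -1.0, -0.1]
grip_width: 17.4
grip_force: 50.0
```

step_arm([
  [[0, 0, -0.01], [0, 0, 0]],
  [[0, 0, -0.015], [0, 0, 0]],
  [[0.01, -0.024, 0], [0, 0, 0]],
  [[0.01, -0.024, 0], [0, 0, 0]],
  [[0.01, -0.024, 0], [0, 0, 0]],
  [[0.01, -0.024, 0], [0, 0, 0]],
  [[0.01, -0.024, 0], [0, 0, 0]],
  [[0.013, -0.022, 0], [0, 0, -0.013]],
])

```text
time_s: 4.75
eef_pos: [447.5, -161.2, 28.3]
tcp_rot: [[0.967, 0.254, 0.0], [0.254, -0.967, -0.0], [0.0, 0.0, -1.0]]
force: [-0.7, 0.7, -0.8]
grip_width: 17.5
grip_force: 50.0
```

step_arm([
  [[0, 0, 0], [0, 0, 0]],
  [[0, 0, 0], [0, 0, 0]],
  [[0, 0, 0], [0, 0, 0]],
  [[0, 0, 0], [0, 0, 0]],
])

```text
time_s: 5.15
eef_pos: [447.5, -163.1, 27.7]
tcp_rot: [[0.968, 0.253, 0.0], [0.253, -0.968, -0.0], [0.0, 0.0, -1.0]]
force: [1.0, 0.2, -0.8]
grip_width: 17.8
grip_force: 50.0
```

```bash
python3 - <<'E'
from m import *
o=env.get_obs();print(o["eef_pos"],o["dq"].round(3),o["tcp_rot"])
w=env.read_camera("wrist");s=env.read_camera("scene")
c=s[170:300,120:300];c=cv2.resize(c,None,fx=2.8,fy=2.95)
cv2.imwrite("pics/w4.png",w);cv2.imwrite("pics/s4.png",c)
cv2.imwrite("pics/ws4.png",cv2.resize(np.hstack([cv2.resize(w,(400,384)),cv2.resize(c,(400,384))]),(800,384)))
E
```

```text
[ 447.45569567 -163.08637204   27.73907083] [-0.     0.004  0.     0.     0.     0.002] [[ 9.67511784e-01  2.52825822e-01  2.26163549e-04]
 [ 2.52825867e-01 -9.67511778e-01 -2.01879503e-04]
 [ 1.67775546e-04  2.52500793e-04 -9.99999954e-01]]
```

View pics/ws4.png

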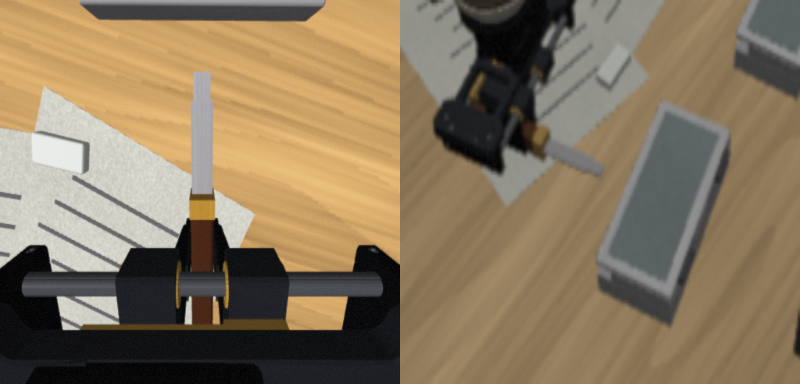

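The blade is level and square to the tin, with its tip at (259,72) in the wrist view and about (210,228) in the scene view. The tin's front lies straight ahead. I'll triangulate the tip and the distance to the front edge.

```bash
python3 - <<'E'
from m import *
w=cv2.imread("pics/w4.png")
print(w[0:30,258].tolist())
R=env.get_obs()["tcp_rot"];p=env.get_obs()["eef_pos"]
def rr(cam,uv):
    a=ray(cam,uv,0);b=ray(cam,uv,100);d=(b-a)/np.linalg.norm(b-a);return a,d
a,d=rr("wrist",(258.6,72));b,e=rr("scene",(210.5,228.2))
t=np.linalg.lstsq(np.c_[d,-e],b-a,rcond=None)[0];P=a+t[0]*d;Q=b+t[1]*e
print(P,Q,R.T@(P-p))
print("tip@37",R.T@(ray("wrist",(258.6,72),37)-p))
for v in(1,3,5):print("edge",v,R.T@(ray("wrist",(258,v),51)-p))
for v in(18,20,22):print("bottom",v,R.T@(ray("wrist",(258,v),0)-p))
print("tin front from top",R.T@(np.array([575.3,-128.3,51])-p))
E
```

```text
[[169, 166, 166], [162, 157, 158], [151, 145, 147], [140, 136, 138], [122, 119, 120], [95, 93, 94], [74, 70, 73], [67, 66, 66], [66, 65, 66], [65, 61, 63], [65, 65, 64], [63, 58, 61], [64, 62, 63], [63, 61, 62], [64, 60, 61], [64, 64, 63], [62, 60, 63], [64, 61, 65], [60, 60, 59], [66, 70, 79], [83, 113, 141], [103, 159, 202], [106, 167, 208], [102, 164, 210], [103, 166, 209], [102, 165, 208], [103, 167, 209], [105, 166, 209], [104, 164, 210], [104, 166, 210]]
[ 545.08914244 -138.36551931   34.51856453] [ 546.49982117 -136.4226428    34.72353329] [100.714375     0.91107282  -6.87526529]
tip@37 [100.4371968    0.90750749  -9.35670147]
edge 1 [129.20840419   0.59891859 -23.35670566]
edge 3 [128.40839717   0.5986933  -23.35670655]
edge 5 [127.6054266    0.59846717 -23.35670744]
bottom 18 [136.16151961   0.56924892  27.64329878]
bottom 20 [135.04860383   0.56893551  27.64329755]
bottom 22 [133.9314994    0.56862092  27.64329631]
tin front from top [132.48864185  -1.18650256 -23.35690514]
```

step_arm([
  [[0.01, 0, 0], [0, 0, 0]],
  [[0.01, 0, 0], [0, 0, 0]],
  [[0.008, 0, 0], [0, 0, 0]],
  [[0.006, 0, 0], [0, 0, 0]],
  [[0.005, 0, 0], [0, 0, 0]],
  [[0.004, 0, 0], [0, 0, 0]],
  [[0.003, 0, 0], [0, 0, 0]],
  [[0, 0, 0], [0, 0, 0]],
])

```text
time_s: 6.05
eef_pos: [492.3, -150.5, 27.6]
tcp_rot: [[0.967, 0.254, 0.0], [0.254, -0.967, -0.0], [0.0, 0.0, -1.0]]
force: [-0.1, 0.9, -1.5]
grip_width: 17.9
grip_force: 50.0
```

step_arm([
  [[0, 0, 0], [0, 0, 0]],
  [[0, 0, 0], [0, 0, 0]],
])

```text
time_s: 6.25
eef_pos: [491.9, -150.7, 27.6]
tcp_rot: [[0.967, 0.254, -0.0], [0.254, -0.967, -0.0], [-0.0, 0.0, -1.0]]
force: [0.1, -0.2, -0.8]
grip_width: 17.5
grip_force: 50.0
```

```bash
python3 - <<'E'
from m import *
w=env.read_camera("wrist");s=env.read_camera("scene")
c=s[170:300,120:300]
cv2.imwrite("pics/ws5.png",np.hstack([cv2.resize(w,(400,384)),cv2.resize(c,(400,384))]))
E
```

```text
(no output)
```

View pics/ws5.png

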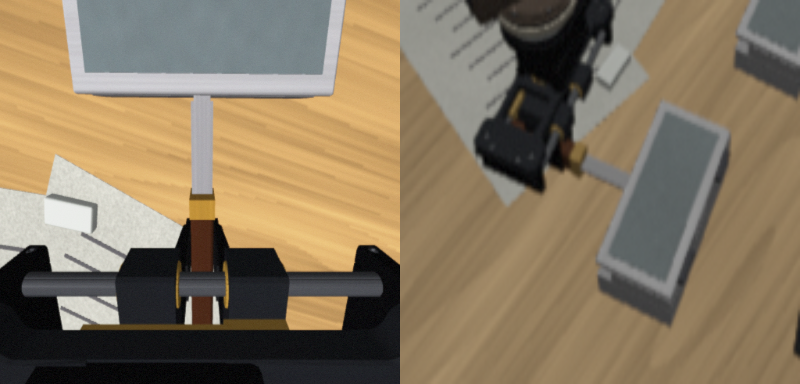

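The blade is seated in the groove under the middle of the lid's front edge, which crosses it at about (202,94) in the left half. There is no contact force, so I'll lift along an arc.

step_arm([
  [[0, 0, -0.004], [0, 0, 0]],
  [[0, 0, -0.004], [0, 0, 0]],
  [[0, 0, -0.004], [0, 0, 0]],
  [[0.0005, 0, -0.004], [0, 0, 0]],
  [[0.001, 0, -0.004], [0, 0, 0]],
  [[0, 0, 0], [0, 0, 0]],
  [[0, 0, 0], [0, 0, 0]],
])

```text
time_s: 7.05
eef_pos: [493.7, -150.3, 47.8]
tcp_rot: [[0.967, 0.254, 0.001], [0.254, -0.967, -0.0], [0.001, 0.001, -1.0]]
force: [0.5, 0.4, -1.3]
grip_width: 17.8
grip_force: 50.0
```

step_arm([
  [[0.001, 0, -0.004], [0, 0, 0]],
  [[0.001, 0, -0.004], [0, 0, 0]],
  [[0.002, 0, -0.006], [0, 0, 0]],
  [[0.003, 0, -0.006], [0, 0, 0]],
  [[0.003, 0, -0.006], [0, 0, 0]],
  [[0, 0, 0], [0, 0, 0]],
])

```text
time_s: 7.65
eef_pos: [504.0, -147.7, 74.6]
tcp_rot: [[0.967, 0.254, 0.002], [0.254, -0.967, -0.001], [0.001, 0.001, -1.0]]
force: [0.3, 0.3, -1.7]
grip_width: 17.5
grip_force: 50.0
```

```bash
python3 - <<'E'
from m import *
w=env.read_camera("wrist");s=env.read_camera("scene")
c=s[170:300,120:300]
cv2.imwrite("pics/ws6.png",np.hstack([cv2.resize(w,(400,384)),cv2.resize(c,(400,384))]))
E
```

```text
(no output)
```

View pics/ws6.png

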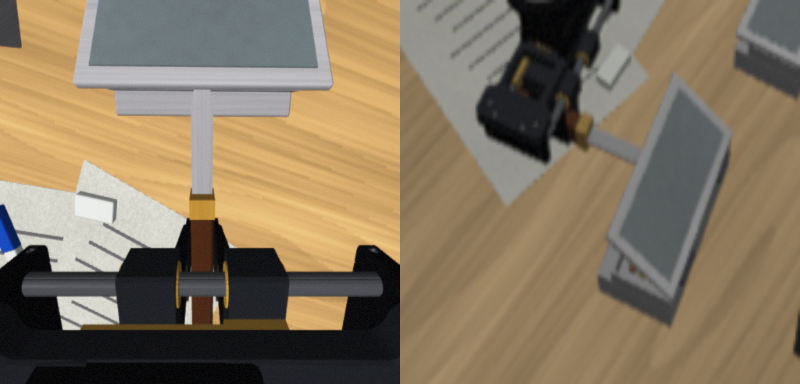

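The lid rides on the blade at roughly 0.5 rad, and the opener hasn't slipped in the grip. I'll keep going to about 0.85 rad.

step_arm([
  [[0.004, 0, -0.005], [0, 0, 0]],
  [[0.004, 0, -0.005], [0, 0, 0]],
  [[0.004, 0, -0.004], [0, 0, 0]],
  [[0.003, 0, -0.002], [0, 0, 0]],
  [[0, 0, 0], [0, 0, 0]],
  [[0, 0, 0], [0, 0, 0]],
  [[0, 0, 0], [0, 0, 0]],
])

```text
time_s: 8.45
eef_pos: [517.7, -143.9, 89.6]
tcp_rot: [[0.967, 0.254, 0.0], [0.254, -0.967, -0.0], [0.0, 0.0, -1.0]]
force: [-0.4, -0.1, -1.1]
grip_width: 17.7
grip_force: 50.0
```

step_arm([
  [[-0.006, 0, 0], [0, 0, 0]],
  [[-0.012, 0, 0], [0, 0, 0]],
  [[-0.02, 0, 0], [0, 0, 0]],
  [[-0.025, 0, 0], [0, 0, 0]],
  [[-0.025, 0, 0], [0, 0, 0]],
  [[0, 0, 0], [0, 0, 0]],
  [[0, 0, 0], [0, 0, 0]],
  [[0, 0, 0], [0, 0, 0]],
])

```text
time_s: 9.25
eef_pos: [433.0, -166.4, 89.8]
tcp_rot: [[0.967, 0.254, 0.001], [0.254, -0.967, -0.0], [0.001, 0.001, -1.0]]
force: [-0.2, 0.2, -1.6]
grip_width: 17.9
grip_force: 50.0
```

```bash
python3 - <<'E'
from m import *
w=env.read_camera("wrist");s=env.read_camera("scene")
c=s[170:300,120:300]
cv2.imwrite("pics/ws7.png",np.hstack([cv2.resize(w,(400,384)),cv2.resize(c,(400,384))]))
E
```

```text
(no output)
```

View pics/ws7.png

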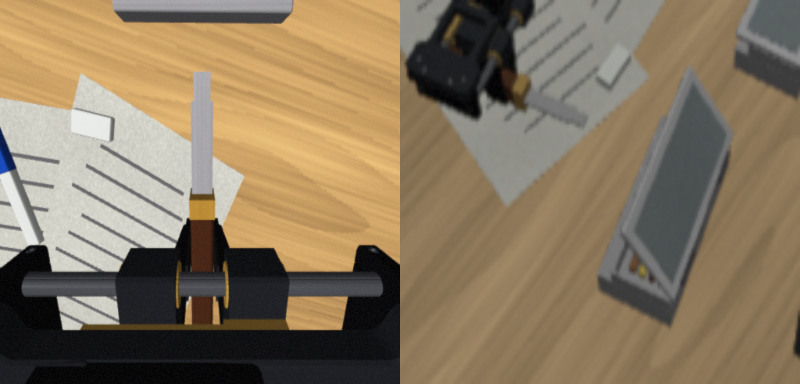

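The lid stays open at roughly 45° and the opener is clear of the tin. Now I'll take it back to the empty spot on the desk.

step_arm([
  [[-0.008, 0.02, 0], [0, 0, 0]],
  [[-0.008, 0.025, 0], [0, 0, 0]],
  [[-0.008, 0.025, 0], [0, 0, 0]],
  [[-0.008, 0.025, 0], [0, 0, 0]],
  [[-0.008, 0.025, 0], [0, 0, 0]],
  [[-0.008, 0.02, 0.01], [0, 0, 0]],
  [[0, 0, 0.025], [0, 0, 0]],
  [[0, 0, 0.025], [0, 0, 0]],
])

```text
time_s: 10.15
eef_pos: [422.1, -314.5, 28.9]
tcp_rot: [[0.967, 0.253, 0.001], [0.253, -0.967, -0.001], [0.001, 0.001, -1.0]]
force: [-0.1, 0.6, -1.0]
grip_width: 17.6
grip_force: 50.0
```

step_arm([
  [[0, 0, 0.011], [0, 0, 0]],
  [[0, 0, 0.006], [0, 0, 0]],
  [[0, 0, 0.003], [0, 0, 0]],
  [[0, 0, 0], [0, 0, 0]],
  [[0, 0, 0], [0, 0, 0]],
  [[0, 0, 0], [0, 0, 0]],
])

```text
time_s: 10.75
eef_pos: [422.0, -314.0, 10.3]
tcp_rot: [[0.967, 0.254, 0.001], [0.254, -0.967, -0.001], [0.001, 0.001, -1.0]]
force: [0.7, 0.1, -1.2]
grip_width: 17.4
grip_force: 50.0
```

step_arm([
  [[0, 0, 0.004], [0, 0, 0]],
  [[0, 0, 0.002], [0, 0, 0]],
  [[0, 0, 0.001], [0, 0, 0]],
  [[0, 0, 0], [0, 0, 0]],
  [[0, 0, 0], [0, 0, 0]],
  [[0, 0, 0], [0, 0, 0]],
])

```text
time_s: 11.35
eef_pos: [421.6, -313.8, 2.6]
tcp_rot: [[0.967, 0.254, -0.0], [0.254, -0.967, -0.0], [-0.0, -0.0, -1.0]]
force: [-0.1, 0.3, 0.5]
grip_width: 17.3
grip_force: 50.0
```

Force is near zero at the original height, so it is on the desk. Releasing.

step_arm([
  [[0, 0, 0], [0, 0, 0]],
  [[0, 0, 0], [0, 0, 0]],
  [[0, 0, 0], [0, 0, 0]],
  [[0, 0, 0], [0, 0, 0]],
  [[0, 0, 0], [0, 0, 0]],
  [[0, 0, 0], [0, 0, 0]],
  [[0, 0, 0], [0, 0, 0]],
  [[0, 0, 0], [0, 0, 0]],
], fingers=0)

```text
time_s: 12.15
eef_pos: [421.7, -313.8, 2.6]
tcp_rot: [[0.967, 0.254, 0.0], [0.254, -0.967, -0.0], [-0.0, 0.0, -1.0]]
force: [0.4, 0.2, 0.4]
grip_width: 76.4
grip_force: 0.0
```

step_arm([
  [[0, 0, -0.01], [0, 0, 0]],
  [[0, 0, -0.02], [0, 0, 0]],
  [[0, 0, -0.03], [0, 0, 0]],
  [[0, 0, -0.04], [0, 0, 0]],
  [[0, 0, -0.04], [0, 0, 0]],
  [[0, 0, 0], [0, 0, 0]],
  [[0, 0, 0], [0, 0, 0]],
  [[0, 0, 0], [0, 0, 0]],
])

```text
time_s: 12.95
eef_pos: [421.3, -313.4, 142.0]
tcp_rot: [[0.967, 0.254, -0.001], [0.254, -0.967, 0.001], [-0.001, -0.001, -1.0]]
force: [-0.2, 0.1, -0.1]
grip_width: 94.9
grip_force: 0.0
```

```bash
python3 - <<'E'
from m import *
w=env.read_camera("wrist");s=env.read_camera("scene")
c=s[120:300,80:320]
cv2.imwrite("pics/ws8.png",np.hstack([cv2.resize(w,(400,384)),cv2.resize(c,(400,384))]))
E
```

```text
(no output)
```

View pics/ws8.png

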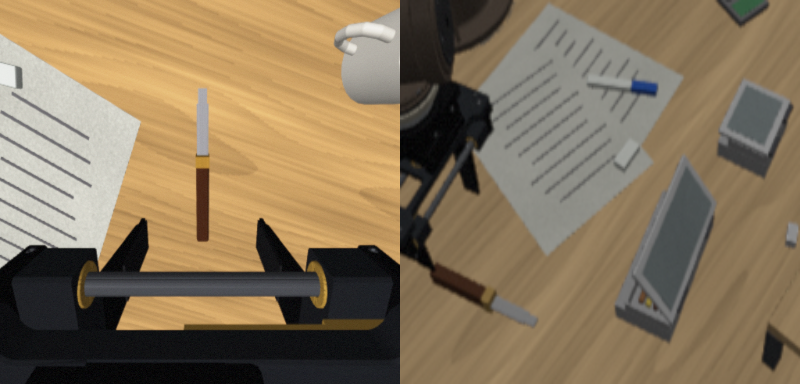

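The opener lies flat and free on the desk, tip at (202,90) in the left half. The wide tin's lid stands open near (675,240), and the narrow tin is shut.

```bash
python3 -c "
from bench import env
print(env.job_done())"
```

```text
the job is handed in; nothing more can be done
None
```

The job is handed in with no verdict returned: the last picture shows the wide tin's lid open about 45° by eye, the narrow tin shut, and the letter opener flat on the desk and released.

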